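# Take the battery cassette out of the 3D scanner's dock

## Robot

A 6-joint arm with a two-finger parallel gripper is mounted at the origin on the work surface. World frame = base frame: x ahead of the robot, y to its left, z up, the work surface at z = 0. Lengths are in m, angles in rad, forces in N, time in s.
With the tool pointing down it reaches from about 0.375 to 0.9 m from the base axis. Payload 3.1 kg.
Tool frame: the origin (TCP) lies on the front face of the gripper's body, between the roots of the fingers; the fingertips stand 73 mm ahead of it and the grasp point (between the pads) lies 54 mm ahead of it (manip.tips_ahead is the distance from the TCP to the fingertips, in m); z points along the fingers, y is the line along which they close (so a half turn about z gives the same grasp; the last joint's range is limited). The gripper opens to 85 mm and grips with 20 to 120 N. Pads are 22 mm wide; open, the fingers measure 114 mm over their backs; the gripper's body (76 mm by 85 mm) begins 54 mm behind the grasp point. The pads swing forward as they close: fully open they stand 13 mm farther back than shut.
Start: joints at [-1.329, 0.527, 1.433, -0, 1.181, -0.178], TCP at [0.255, -0.571, 0.304] pointing down, gripper open.
Joint ranges: [-3.08, 3.08], [-0.75, 2.2], [0.22, 2.44], [-1.43, 4.57], [0, 2.65], [-2.85, 2.85]. Speed limits (rad/s): [2.79, 2.79, 3.14, 3.14, 3.14, 3.14].

## Interface

Orientations are given as a unit quaternion [x, y, z, w].
In Python, from station import sense, eyes, workorder, manip gives the robot as it stands.
- The arm moves only by the shell command python3 -m inch 'ROWS' [OPENING] [FORCE]. ROWS is JSON, a list of rows, each an object of numbers: "dx", "dy", "dz": the shift along the tool's x, y, z in cm; "wx", "wy", "wz": the turn, a rotation vector about the tool's x, y, z in degrees. In form: [{"dx": .., "dy": .., "dz": .., "wx": .., "wy": .., "wz": ..}, ...]. A call has 1 to 10 rows; each row shifts and turns the commanded pose from where the row before left it, along the tool's axes as they then stand; what a row does not reach is not made up. A row lasts 1/8 s, in which the tool goes at most 62.5 mm and 10.7 degrees, less where a joint would pass 70% of its speed; a pose out of reach is approached as far as the arm can. A call with a gripper value outside its range is refused whole. OPENING is the opening, from 0 (shut) to 1 (fully open), set as the call begins (- or left out, the last holds). The fingers move at their own pace and stop on an object; FORCE is the grip in N (left out, the last holds). Time passes only in rows, so rows that do not move let the fingers close. It gives the time, the measured TCP pose, the force, the opening and the grip force at its end, in the units of the state.
- sense(): the state, without advancing time (a new reading comes with each control period).
- eyes.snapshot(name): name is "scene" or "top" or "wrist"; returns the picture (400x640x3 uint8, red, green, blue); there is no depth.
- eyes.camera_params(name): a dict with "fx", "fy", "cx", "cy" (pixels), "rvec" (rotation vector, rad) and "tvec" (3), from world to camera coordinates, as OpenCV has them. Camera axes: x right, y down, z forward; pixel columns grow to the right and rows downward; lengths in m; the calibration is good to about 2 mm. A picture is of the moment at which its call begins: read the wrist's pose just before it. camera_params takes no time and is no camera call; for the wrist camera it gives the pose at the moment of the call.
- workorder.sign_off(): hands the job in; it is judged then, once.
The state is a dict: "t": time; "q": joint angles; "qd": joint speeds; "tau": joint torques, N m; "tcp_pos": TCP position; "tool_rot": TCP orientation; "force": force on the tool from outside, world axes, zero at the start; "ft_torque": the same for the moment, N m; "finger_gap": opening from 0.0 (shut) to 1.0 (fully open); "gripper_force": force on a finger pad.
Only numpy, scipy, OpenCV 4.12 (cv2) and the standard library are available. Lean on these libraries where they do the work, as an engineer would, in place of code of your own. Each camera call takes 0.05 s, during which the arm holds its last target. There are 200 camera calls.

## Task

Slide the battery dock's cover all the way open, then pinch the two opposed side catches of the battery cassette together to unlatch it and lift it straight out. Finish while still holding the cassette by its pinched catches, upright and still in the air, its underside at least 5 cm above the dock's rim. Leave the cover open and leave the other things on the desk where they are.

Things in the scene. Friction and masses are not known exactly. Their poses are not given: they have to be found in the camera images.
- dock: Black battery dock, fixed on the desk, 184 (x) x 172 (y) x 75 mm high; rails to 83 mm along both y sides. Origin: centre of its underside; x points away from the robot (turned up to 30 degrees), y to the left. Near half (x < 3 mm): closed deck. Far half: open-topped compartment, inside x 3 to 87, y -75 to 75 mm, floor at z = 6 mm, holding only the socket with the cassette.
- socket (a point): Centre of the compartment floor (dock x 45, y 0, z 6 mm; axes as the dock), where the cassette is seated. Beside it two aluminium ledges, |y| 30.5 to 40 mm, 16 to 22 mm above the floor, lie over the cassette's hooks; end guides at its two x sides, also up to 22 mm. Above 22 mm the space beside the cassette is free.
- cover (a joint): Flat aluminium cover, 92 (x) x 160 (y) x 5 mm, sliding on top of the dock (underside at z = 75 mm). 0 = shut over the compartment, 0.088 m = fully open at its end stop, over the deck. It opens along the dock's -x, towards the robot. Starts 0 to 20 mm open; about 2 N of friction plus light damping; stays where it is left.
- cover_grip (a point): Middle of the upright black grip rib on the cover: 14 mm along the dock's x, 40 mm along y, standing 26 mm above the cover's top face (dock z 80 to 106 mm); this point is 17 mm above that face, 9 mm below the rib's top. With the cover shut it lies at x = 15 mm, y = 0, z = 97 mm in the dock's frame. It moves with the cover.
- cassette: Loose grey battery cassette, 0.2 to 0.35 kg, latched in the socket, axes along the dock's. Block 40 (x) x 34 (y) x 56 mm high, black cap to 59 mm. Origin: centre of its underside, z up. A sprung catch stands at each y side; their hooks sit under the socket ledges, so it cannot be pulled out unless both catches are pinched in by about 4 mm or more; then it lifts straight up.
- cassette_grip (a point): Point on the cassette's middle axis 48 mm above its underside, midway between the two catch plates at a good pinching height. The plates' flat outer faces look to +y and -y and are 58 mm apart at rest, 44 mm when fully pinched.
- catch_left (a joint): White catch at the cassette's +y side: plate 24 mm wide in x, 4 mm thick, from 10 to 62 mm above the cassette's underside, with a hook jutting 5 mm outward at its foot. 0 = sprung out (latched), 0.007 m = pinched fully in towards the middle. Spring 2 N at rest, 5 N fully in; springs out when let go.
- catch_right (a joint): Catch plate at the cassette's -y side: the same, mirrored.
- caliper_case: Bystander: loose black caliper case, 95 x 235 x 28 mm, lying on the desk to the right of the dock, its length pointing away from the robot. Origin: centre of its underside.
- mouse: Bystander: loose black computer mouse, 105 x 62 x 32 mm, on the desk at the left. Origin: centre of its underside.
- casting: Bystander: loose terracotta-brown spool-shaped part, 64 mm across, 75 mm high, standing on a white scanner turntable (190 mm square, 42 mm high, with an upright steel rod to 290 mm at its left edge) at the left. Origin: centre of its underside.

How it is judged:
By the outcome, as a careful person would: the job done as asked, in the order asked, and still so for the second after the job is handed in, while the arm keeps its last pose, push and grip.
It also fails if it takes over 45 s, if anything falls off the work surface, if the arm or the gripper's body presses on something with over 40 N, if the wrist force passes 120 N, or if a joint passes its speed limit or range.

## Working session

There is one attempt and no reset: what is moved stays moved. The work goes in short steps, Python scripts to look and compute and a shell command to move; the robot and the scene stay as the last step left them, time stands still between calls to the robot, and variables do not carry over. Pictures are saved under pics/ and viewed, at most 10 in all, crops included, and the job is handed in when it is done.

```bash
mkdir -p pics; ls; python3 - <<'E'
from station import sense, eyes, workorder, manip
import cv2,numpy as np
s=sense();print(s['t'],s['tcp_pos'],s['tool_rot'],s['finger_gap'])
for n in("scene","top"):
    cv2.imwrite(f"pics/{n}0.png",cv2.cvtColor(eyes.snapshot(n),cv2.COLOR_RGB2BGR))
    p=eyes.camera_params(n);R=cv2.Rodrigues(np.array(p['rvec']))[0];print(n,p['fx'],-R.T@np.array(p['tvec']),R.round(2).tolist())
E
```

```text
pics
0.0 [ 0.25464181 -0.5701845   0.30292302] [ 9.78047894e-01  2.08377396e-01 -3.48720837e-05 -1.08457168e-03] 1.0000454886238639
scene 411.20990374234594 [ 1.37926855 -0.28802525  0.85971029] [[0.27, 0.96, 0.01], [0.61, -0.16, -0.77], [-0.74, 0.22, -0.63]]
top 462.6015243515496 [0.34967428 0.01141668 1.69107655] [[0.03, -1.0, 0.02], [-1.0, -0.03, -0.07], [0.07, -0.02, -1.0]]
```

View pics/top0.png

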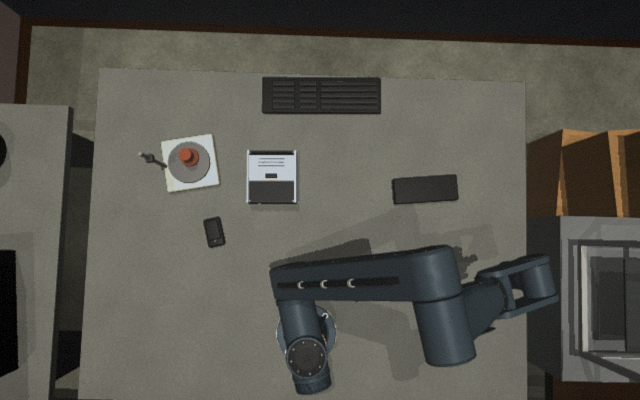

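View pics/scene0.png

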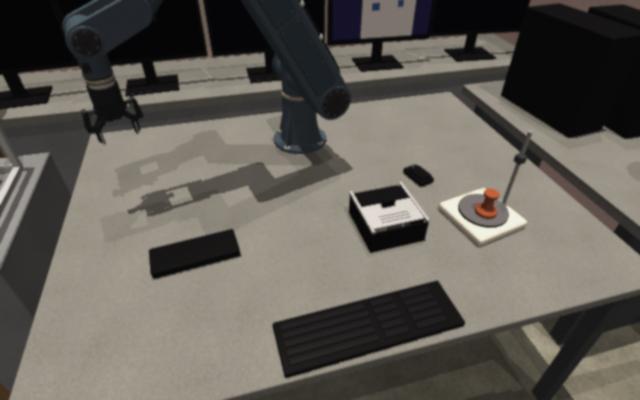

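The top view shows the dock at px (247–298, 150–204), with its cover nearly shut and the grip rib at about (271,176). The scene view shows the same layout, with nothing close to the dock.

```bash
cat > h.py <<'E'
import cv2,numpy as np
from station import sense, eyes, manip
from scipy.spatial.transform import Rotation as Ro
def ray(p,uv,z):
    R=cv2.Rodrigues(np.array(p['rvec'],float))[0];c=-R.T@np.array(p['tvec'],float)
    uv=np.atleast_2d(uv).astype(float)
    d=np.c_[(uv[:,0]-p['cx'])/p['fx'],(uv[:,1]-p['cy'])/p['fy'],np.ones(len(uv))]@R
    return c+d*((z-c[2])/d[:,2])[:,None]
def proj(p,X):
    K=np.array([[p['fx'],0,p['cx']],[0,p['fy'],p['cy']],[0,0,1.]])
    return cv2.projectPoints(np.atleast_2d(X).astype(float),np.array(p['rvec'],float),np.array(p['tvec'],float),K,None)[0][:,0]
def totool(v):
    return Ro.from_quat(sense()['tool_rot']).inv().apply(v)
E
python3 - <<'E'
from h import *
p=eyes.camera_params("top");im=cv2.imread("pics/top0.png")
g=cv2.cvtColor(im,cv2.COLOR_BGR2GRAY)
m=np.zeros_like(g);m[140:215,240:305]=(g[140:215,240:305]>150)*255
ys,xs=np.nonzero(m);print(xs.min(),xs.max(),ys.min(),ys.max())
r=cv2.minAreaRect(np.c_[xs,ys].astype(np.float32));b=cv2.boxPoints(r)
print(r,ray(p,b,.083).round(3).tolist())
cv2.imwrite("pics/topc.png",cv2.resize(im[135:220,225:320],None,fx=8,fy=7,interpolation=cv2.INTER_CUBIC)[:600])
d=np.zeros_like(g);d[165:185,260:282]=(g[165:185,260:282]<90)*255
q=d.copy();n,l,st,ce=cv2.connectedComponentsWithStats(d)
for i in range(1,n):print(st[i],ce[i],ray(p,ce[i],.106).round(4))
E
```

```text
246 295 150 201
((270.5, 175.5), (51.0, 49.0), 90.0) [[0.641, 0.229, 0.083], [0.647, 0.058, 0.083], [0.468, 0.052, 0.083], [0.462, 0.222, 0.083]]
[266 174  11   4  44] [271.  175.5] [[0.5513 0.1369 0.106 ]]
[260 181  22   4  81] [270.22222222 182.62962963] [[0.5265 0.1386 0.106 ]]
```

View pics/topc.png

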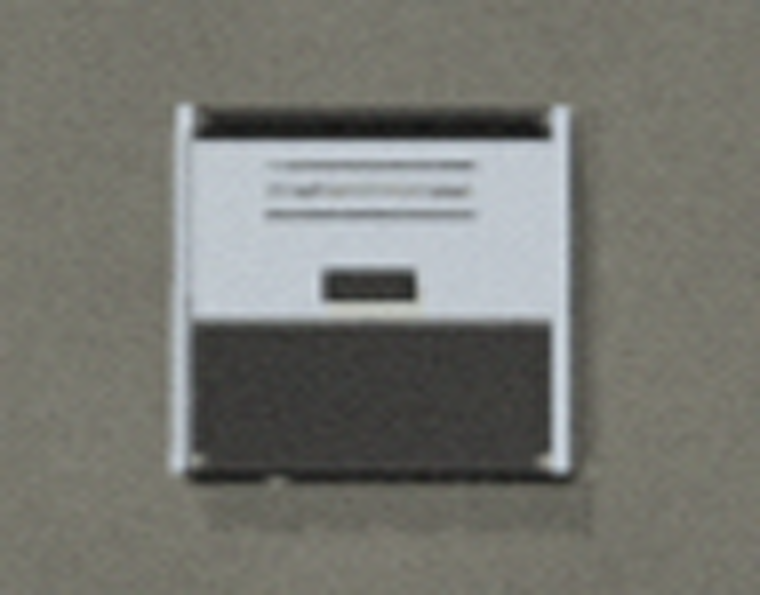

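The close crop shows the rib at crop (370,285), which is about (0.551, 0.137). The cover is partly open by 10–20 mm, and the dock is turned by only 0–2°. I'll move above the rib.

```bash
python3 -m inch '[{"wz":8},{"wz":8},{"wz":8},{"dx":1.5,"dy":-3.6},{"dx":2.1,"dy":-5.1},{"dx":2.1,"dy":-5.1},{"dx":2.1,"dy":-5.1},{"dx":2.1,"dy":-5.1},{"dx":2.1,"dy":-5.1},{"dx":2.1,"dy":-5.1}]'; python3 -m inch '[{"dx":2.1,"dy":-5.1},{"dx":2.1,"dy":-5.1},{"dx":2.1,"dy":-5.1},{"dx":2.1,"dy":-5.1},{"dx":2.1,"dy":-5.1},{"dx":2.1,"dy":-5.1},{"dx":2.1,"dy":-5.1},{"dx":1.5,"dy":-3.6},{},{}]'
python3 - <<'E'
from h import *
s=sense();p=eyes.camera_params("wrist");print(s['t'],s['tcp_pos'],s['tool_rot'],p)
cv2.imwrite("pics/w1.png",cv2.cvtColor(eyes.snapshot("wrist"),cv2.COLOR_RGB2BGR))
E
```

```text
0.1 [ 0.25465952 -0.57021798  0.30301227] [ 9.78046946e-01  2.08382315e-01 -2.35490654e-05 -9.90743309e-04] {'fx': 292.1975317724709, 'fy': 292.1975317724709, 'cx': 318.14103307213156, 'cy': 195.45182869496892, 'rvec': array([-2.43587266,  1.58095951,  0.22214178]), 'tvec': array([-0.62318173, -0.03550097,  0.37889582])}invalid input at $[0]: expected keys dx, dy, dz, wx, wy, wz
invalid input at $[0]: expected keys dx, dy, dz, wx, wy, wz
```

View pics/w1.png

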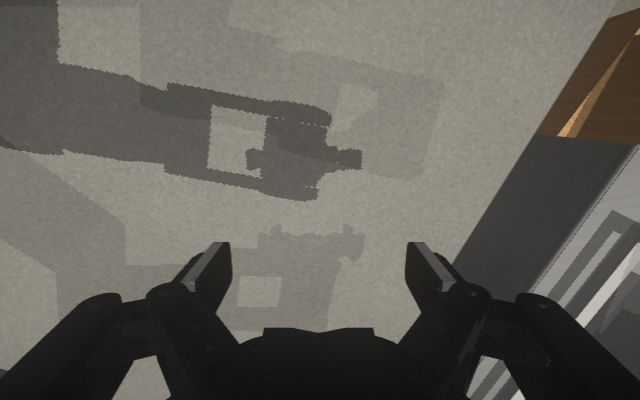

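The arm hasn't moved, because every row needs all six keys. The wrist view shows bare desk, with the fingers at px (220,260) and (420,260).

```bash
python3 -m inch '[{"dx":0,"dy":0,"dz":0,"wx":0,"wy":0,"wz":8},{"dx":0,"dy":0,"dz":0,"wx":0,"wy":0,"wz":8},{"dx":0,"dy":0,"dz":0,"wx":0,"wy":0,"wz":8},{"dx":1.5,"dy":-3.6,"dz":0,"wx":0,"wy":0,"wz":0},{"dx":2.1,"dy":-5.1,"dz":0,"wx":0,"wy":0,"wz":0},{"dx":2.1,"dy":-5.1,"dz":0,"wx":0,"wy":0,"wz":0},{"dx":2.1,"dy":-5.1,"dz":0,"wx":0,"wy":0,"wz":0},{"dx":2.1,"dy":-5.1,"dz":0,"wx":0,"wy":0,"wz":0},{"dx":2.1,"dy":-5.1,"dz":0,"wx":0,"wy":0,"wz":0},{"dx":2.1,"dy":-5.1,"dz":0,"wx":0,"wy":0,"wz":0}]'; python3 -m inch '[{"dx":2.1,"dy":-5.1,"dz":0,"wx":0,"wy":0,"wz":0},{"dx":2.1,"dy":-5.1,"dz":0,"wx":0,"wy":0,"wz":0},{"dx":2.1,"dy":-5.1,"dz":0,"wx":0,"wy":0,"wz":0},{"dx":2.1,"dy":-5.1,"dz":0,"wx":0,"wy":0,"wz":0},{"dx":2.1,"dy":-5.1,"dz":0,"wx":0,"wy":0,"wz":0},{"dx":2.1,"dy":-5.1,"dz":0,"wx":0,"wy":0,"wz":0},{"dx":0,"dy":-3.6,"dz":0,"wx":0,"wy":0,"wz":0},{"dx":0,"dy":0,"dz":0,"wx":0,"wy":0,"wz":0}]'
python3 - <<'E'
from h import *
s=sense();p=eyes.camera_params("wrist");print(s['t'],s['tcp_pos'],s['tool_rot'],s['q'],p)
cv2.imwrite("pics/w2.png",cv2.cvtColor(eyes.snapshot("wrist"),cv2.COLOR_RGB2BGR))
E
```

```text
t: 1.4
tcp_pos: [0.3958, -0.2269, 0.3039]
tool_rot: [1.0, 0.0, 0.0, 0.0]
force: [0.3, 0.6, -0.2]
finger_gap: 1.0
gripper_force: 0.0
t: 2.4
tcp_pos: [0.5207, 0.1158, 0.3035]
tool_rot: [1.0, 0.003, -0.0, -0.0]
force: [0.0, -0.2, -0.4]
finger_gap: 1.0
gripper_force: 0.0
2.4 [0.52068853 0.11582231 0.30353522] [ 9.99996508e-01  2.60559187e-03 -4.18684949e-04 -1.36329383e-04] [9.13257051e-03 4.05341169e-01 1.66198367e+00 3.16173205e-04
 1.07510341e+00 1.57456721e+00] {'fx': 292.1975317724709, 'fy': 292.1975317724709, 'cx': 318.14103307213156, 'cy': 195.45182869496892, 'rvec': array([-2.07801493,  2.06853427,  0.28839355]), 'tvec': array([0.11388139, 0.46508255, 0.51978349])}
```

View pics/w2.png

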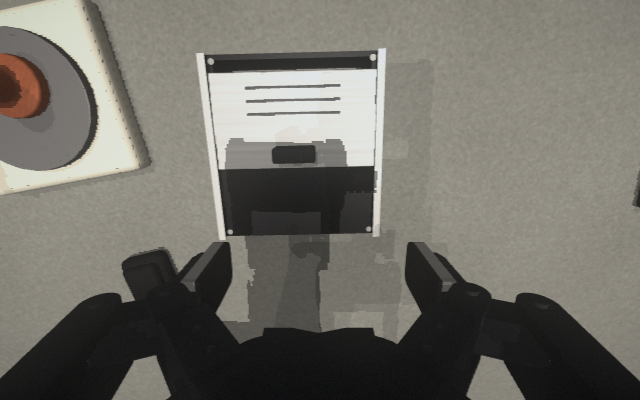

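The wrist view shows the whole dock. Rail ends are at (196,54), (385,48), (219,240) and (380,236), the rib top is around (293,150), and the cover edges are at rows 71 and 168.

```bash
python3 - <<'E'
from h import *
p=eyes.camera_params("wrist")
im=cv2.imread("pics/w2.png");g=cv2.cvtColor(im,cv2.COLOR_BGR2GRAY)
A=ray(p,[(196,54),(385,48),(379,236),(219,240)],.083);print(A.round(4))
x=A[0]+A[1]-A[2]-A[3];print("yaw",np.degrees(np.arctan2(x[1],x[0])),"c",A.mean(0), np.linalg.norm(A[0]-A[3]),np.linalg.norm(A[1]-A[0]))
print("rib columns",g[140:170,293].tolist());print("row150",g[150,262:325].tolist())
print("cover far/near",ray(p,[(293,71),(293,167)],.08).round(4).tolist())
E
```

```text
[[0.6396 0.2258 0.083 ]
 [0.6451 0.0546 0.083 ]
 [0.4614 0.0491 0.083 ]
 [0.4563 0.2214 0.083 ]]
yaw 1.5585904566487019 c [0.55060252 0.13771423 0.083     ] 0.1834046432628971 0.17125553081393907
rib columns [216, 216, 164, 120, 123, 100, 50, 48, 49, 51, 52, 51, 52, 50, 50, 51, 49, 47, 48, 46, 47, 46, 46, 70, 106, 108, 112, 115, 44, 45]
row150 [139, 139, 138, 139, 139, 139, 139, 139, 140, 119, 61, 52, 51, 53, 51, 51, 52, 51, 54, 52, 52, 52, 52, 52, 54, 52, 52, 53, 52, 52, 52, 52, 54, 53, 52, 52, 52, 54, 51, 52, 52, 52, 53, 53, 51, 53, 53, 52, 52, 53, 52, 50, 51, 86, 120, 120, 119, 120, 119, 120, 121, 120, 122]
cover far/near [[0.626, 0.1383, 0.08], [0.5356, 0.1402, 0.08]]
```

```bash
python3 -c "
from station import manip
print(manip.tips_ahead)"; python3 -m inch '[{"dx":1,"dy":-0.7,"dz":2,"wx":0,"wy":0,"wz":-1.5},{"dx":1,"dy":-0.8,"dz":2,"wx":0,"wy":0,"wz":0},{"dx":1,"dy":-0.8,"dz":2,"wx":0,"wy":0,"wz":0},{"dx":0,"dy":0,"dz":2,"wx":0,"wy":0,"wz":0},{"dx":0,"dy":0,"dz":1.0,"wx":0,"wy":0,"wz":0},{"dx":0,"dy":0,"dz":0,"wx":0,"wy":0,"wz":0},{"dx":0,"dy":0,"dz":0,"wx":0,"wy":0,"wz":0}]' 0.68 30
python3 - <<'E'
from h import *
s=sense();p=eyes.camera_params("wrist");print(manip.tips_ahead,s['tcp_pos'],Ro.from_quat(s['tool_rot']).as_matrix()[:,0])
print("tool delta cm",totool(np.array([.5505,.1377,.162])-s['tcp_pos'])*100)
cv2.imwrite("pics/w3.png",cv2.cvtColor(eyes.snapshot("wrist"),cv2.COLOR_RGB2BGR))
E
```

```text
0.0726
t: 3.32
tcp_pos: [0.5511, 0.1366, 0.2146]
tool_rot: [1.0, 0.013, 0.001, 0.0]
force: [0.1, 0.4, 0.4]
finger_gap: 0.683
gripper_force: 0.0
0.0726 [0.5511169  0.13661393 0.21463787] [0.99965011 0.02641644 0.00135027]
tool delta cm [-0.06590707 -0.11048383  5.26369665]
```

View pics/w3.png

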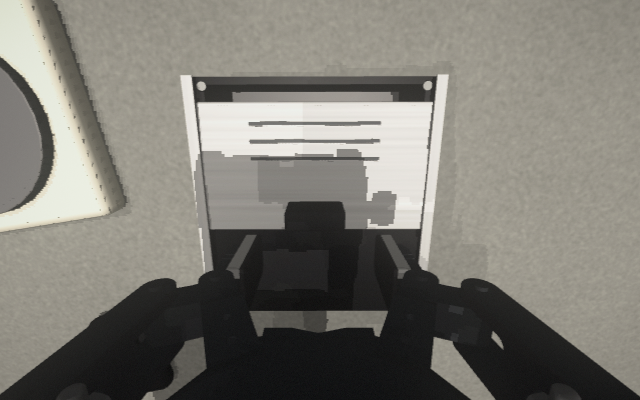

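The rib, at px columns 285–345, is centred between the fingers. I'll descend and grip it.

```bash
python3 -m inch '[{"dx":0,"dy":-0.1,"dz":1.5,"wx":0,"wy":0,"wz":0},{"dx":0,"dy":0,"dz":1.5,"wx":0,"wy":0,"wz":0},{"dx":0,"dy":0,"dz":1.2,"wx":0,"wy":0,"wz":0},{"dx":0,"dy":0,"dz":0.6,"wx":0,"wy":0,"wz":0},{"dx":0,"dy":0,"dz":0.4,"wx":0,"wy":0,"wz":0},{"dx":0,"dy":0,"dz":0,"wx":0,"wy":0,"wz":0}]'
python3 -m inch '[{"dx":0,"dy":0,"dz":0,"wx":0,"wy":0,"wz":0},{"dx":0,"dy":0,"dz":0,"wx":0,"wy":0,"wz":0},{"dx":0,"dy":0,"dz":0,"wx":0,"wy":0,"wz":0},{"dx":0,"dy":0,"dz":0,"wx":0,"wy":0,"wz":0},{"dx":0,"dy":0,"dz":0,"wx":0,"wy":0,"wz":0}]' 0.3 30
```

```text
t: 4.12
tcp_pos: [0.5507, 0.1381, 0.1617]
tool_rot: [1.0, 0.014, -0.0, 0.0]
force: [-1.0, 0.5, 0.7]
finger_gap: 0.68
gripper_force: 0.0
t: 4.75
tcp_pos: [0.5509, 0.1389, 0.1626]
tool_rot: [1.0, 0.013, 0.001, -0.001]
force: [-0.7, 5.0, 3.7]
finger_gap: 0.457
gripper_force: 31.4
```

```bash
python3 -m inch '[{"dx":-0.5,"dy":0,"dz":0,"wx":0,"wy":0,"wz":0},{"dx":-1,"dy":0,"dz":0,"wx":0,"wy":0,"wz":0},{"dx":-1.2,"dy":0,"dz":0,"wx":0,"wy":0,"wz":0},{"dx":-1.2,"dy":0,"dz":0,"wx":0,"wy":0,"wz":0},{"dx":-1.2,"dy":0,"dz":0,"wx":0,"wy":0,"wz":0},{"dx":-0.8,"dy":0,"dz":0,"wx":0,"wy":0,"wz":0},{"dx":-0.5,"dy":0,"dz":0,"wx":0,"wy":0,"wz":0},{"dx":-0.3,"dy":0,"dz":0,"wx":0,"wy":0,"wz":0},{"dx":0,"dy":0,"dz":0,"wx":0,"wy":0,"wz":0}]'
python3 -m inch '[{"dx":-0.3,"dy":0,"dz":0,"wx":0,"wy":0,"wz":0},{"dx":-0.3,"dy":0,"dz":0,"wx":0,"wy":0,"wz":0},{"dx":0,"dy":0,"dz":0,"wx":0,"wy":0,"wz":0}]'
```

```text
t: 5.88
tcp_pos: [0.4848, 0.137, 0.1626]
tool_rot: [1.0, 0.013, 0.002, -0.001]
force: [0.2, 5.9, 3.0]
finger_gap: 0.456
gripper_force: 31.4
t: 6.25
tcp_pos: [0.479, 0.1368, 0.1626]
tool_rot: [1.0, 0.013, 0.002, -0.001]
force: [1.2, 5.9, 3.6]
finger_gap: 0.46
gripper_force: 31.4
```

```bash
for i in 1 2 3; do python3 -m inch '[{"dx":-0.2,"dy":0,"dz":0,"wx":0,"wy":0,"wz":0},{"dx":-0.1,"dy":0,"dz":0,"wx":0,"wy":0,"wz":0},{"dx":0,"dy":0,"dz":0,"wx":0,"wy":0,"wz":0}]' | grep -E "tcp_pos|force:"; done
```

```text
tcp_pos: [0.4776, 0.1368, 0.1626]
force: [4.0, 6.0, 0.5]
gripper_force: 31.0
tcp_pos: [0.4772, 0.1368, 0.1627]
force: [8.5, 7.3, -4.3]
gripper_force: 31.0
tcp_pos: [0.4768, 0.1367, 0.1627]
force: [13.2, 7.6, -9.8]
gripper_force: 31.6
```

The force ramps at the end stop and travel matches, so the cover is fully open. I'll release, rise and look.

```bash
python3 -m inch '[{"dx":0.5,"dy":0,"dz":0,"wx":0,"wy":0,"wz":0},{"dx":0,"dy":0,"dz":0,"wx":0,"wy":0,"wz":0},{"dx":0,"dy":0,"dz":0,"wx":0,"wy":0,"wz":0},{"dx":0,"dy":0,"dz":-1,"wx":0,"wy":0,"wz":0},{"dx":0,"dy":0,"dz":-3,"wx":0,"wy":0,"wz":0},{"dx":0,"dy":0,"dz":-3,"wx":0,"wy":0,"wz":0},{"dx":2,"dy":0,"dz":-2,"wx":0,"wy":0,"wz":0},{"dx":3,"dy":0,"dz":0,"wx":0,"wy":0,"wz":0},{"dx":2,"dy":0,"dz":0,"wx":0,"wy":0,"wz":0},{"dx":0,"dy":0,"dz":0,"wx":0,"wy":0,"wz":0}]' 1
python3 - <<'E'
from h import *
s=sense();p=eyes.camera_params("wrist");print(s['t'],s['tcp_pos'])
im=cv2.cvtColor(eyes.snapshot("wrist"),cv2.COLOR_RGB2BGR);cv2.imwrite("pics/w4.png",im)
for X in([.5956,.139,.071],[.5956,.139,.065]):print(proj(p,X))
cv2.imwrite("pics/w4c.png",cv2.resize(im[40:290,160:480],None,fx=2.4,fy=2.4))
E
```

```text
t: 8.62
tcp_pos: [0.5446, 0.1377, 0.2526]
tool_rot: [1.0, 0.013, 0.001, 0.0]
force: [-0.8, 0.3, -0.4]
finger_gap: 1.002
gripper_force: 0.0
8.625 [0.54457958 0.13773008 0.25257955]
[[318.55261792 134.1979156 ]]
[[318.54401133 133.7203279 ]]
```

View pics/w4c.png

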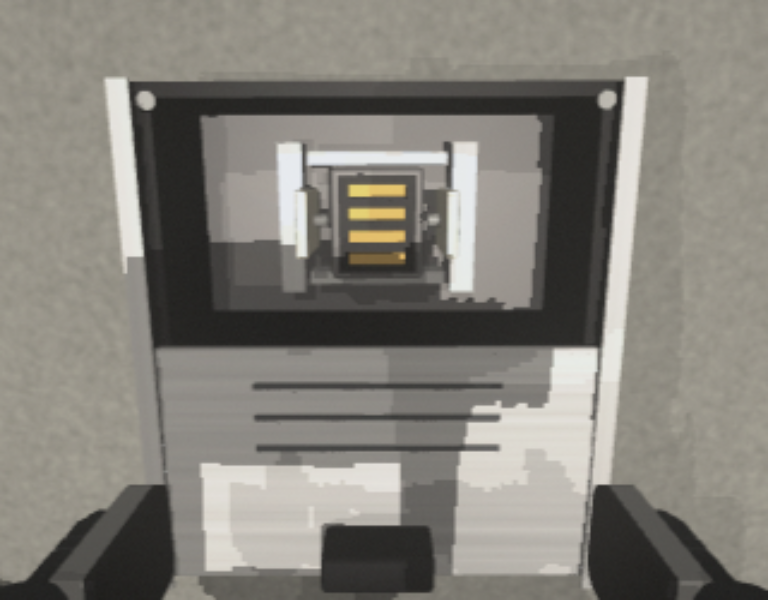

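The crop shows the cassette with its white catch plates at crop columns 296 and 460, rows 190–258. The centre is at full px (317.5,133), within about 1 px of my prediction, so I'll go straight over it and down.

```bash
python3 -m inch '[{"dx":2,"dy":0,"dz":0,"wx":0,"wy":0,"wz":0},{"dx":2.2,"dy":0,"dz":1,"wx":0,"wy":0,"wz":0},{"dx":1,"dy":0,"dz":3,"wx":0,"wy":0,"wz":0},{"dx":0,"dy":0,"dz":2,"wx":0,"wy":0,"wz":0},{"dx":0,"dy":0,"dz":0.5,"wx":0,"wy":0,"wz":0},{"dx":0,"dy":0,"dz":0,"wx":0,"wy":0,"wz":0},{"dx":0,"dy":0,"dz":0,"wx":0,"wy":0,"wz":0}]' 0.92
python3 - <<'E'
from h import *
s=sense();print("tool delta cm",totool(np.array([.596,.1393,.106])-s['tcp_pos'])*100, Ro.from_quat(s['tool_rot']).as_matrix().round(4).tolist())
E
```

```text
t: 9.55
tcp_pos: [0.5958, 0.1394, 0.188]
tool_rot: [1.0, 0.014, 0.001, -0.0]
force: [-0.2, -0.2, -0.7]
finger_gap: 0.92
gripper_force: 0.0
tool delta cm [0.00884518 0.01152101 8.20143303] [[0.9996, 0.0273, 0.0015], [0.0273, -0.9996, 0.0001], [0.0015, -0.0, -1.0]]
```

```bash
python3 -m inch '[{"dx":0,"dy":0,"dz":1.5,"wx":0,"wy":0,"wz":0},{"dx":0,"dy":0,"dz":2,"wx":0,"wy":0,"wz":0},{"dx":0,"dy":0,"dz":2,"wx":0,"wy":0,"wz":0},{"dx":0,"dy":0,"dz":1.5,"wx":0,"wy":0,"wz":0},{"dx":0,"dy":0,"dz":0.8,"wx":0,"wy":0,"wz":0},{"dx":0,"dy":0,"dz":0.3,"wx":0,"wy":0,"wz":0},{"dx":0,"dy":0,"dz":0,"wx":0,"wy":0,"wz":0}]'
python3 -m inch '[{"dx":0,"dy":0,"dz":0,"wx":0,"wy":0,"wz":0},{"dx":0,"dy":0,"dz":0,"wx":0,"wy":0,"wz":0},{"dx":0,"dy":0,"dz":0,"wx":0,"wy":0,"wz":0},{"dx":0,"dy":0,"dz":0,"wx":0,"wy":0,"wz":0},{"dx":0,"dy":0,"dz":0,"wx":0,"wy":0,"wz":0},{"dx":0,"dy":0,"dz":0,"wx":0,"wy":0,"wz":0}]' 0.3 30
```

```text
t: 10.42
tcp_pos: [0.5959, 0.1394, 0.1061]
tool_rot: [1.0, 0.014, 0.0, -0.0]
force: [0.3, -0.3, -0.2]
finger_gap: 0.92
gripper_force: 0.0
t: 11.18
tcp_pos: [0.5962, 0.1402, 0.108]
tool_rot: [1.0, 0.013, 0.001, -0.001]
force: [-0.8, 2.6, 8.7]
finger_gap: 0.482
gripper_force: 30.5
```

```bash
python3 -m inch '[{"dx":0,"dy":0,"dz":-0.3,"wx":0,"wy":0,"wz":0},{"dx":0,"dy":0,"dz":-0.5,"wx":0,"wy":0,"wz":0},{"dx":0,"dy":0,"dz":-0.5,"wx":0,"wy":0,"wz":0},{"dx":0,"dy":0,"dz":0,"wx":0,"wy":0,"wz":0}]'
python3 - <<'E'
from h import *
cv2.imwrite("pics/w5.png",cv2.cvtColor(eyes.snapshot("wrist"),cv2.COLOR_RGB2BGR))
E
```

```text
t: 11.68
tcp_pos: [0.5958, 0.1392, 0.1192]
tool_rot: [1.0, 0.013, 0.0, 0.0]
force: [0.4, 0.3, -2.6]
finger_gap: 0.478
gripper_force: 31.1
```

View pics/w5.png

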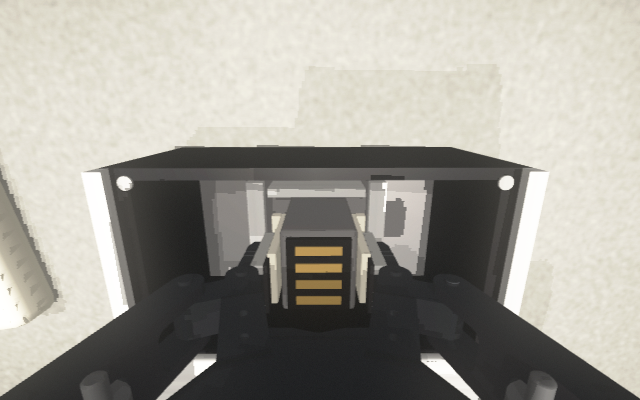

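The cassette sits between the pads at px (320,270). The −2.6 N reading is its weight, so it is unlatched and free. I'll lift it straight up.

```bash
python3 -m inch '[{"dx":0,"dy":0,"dz":-1,"wx":0,"wy":0,"wz":0},{"dx":0,"dy":0,"dz":-2,"wx":0,"wy":0,"wz":0},{"dx":0,"dy":0,"dz":-2.5,"wx":0,"wy":0,"wz":0},{"dx":0,"dy":0,"dz":-2.5,"wx":0,"wy":0,"wz":0},{"dx":0,"dy":0,"dz":-2.5,"wx":0,"wy":0,"wz":0},{"dx":0,"dy":0,"dz":-2.5,"wx":0,"wy":0,"wz":0},{"dx":0,"dy":0,"dz":-1.5,"wx":0,"wy":0,"wz":0},{"dx":0,"dy":0,"dz":-0.8,"wx":0,"wy":0,"wz":0},{"dx":0,"dy":0,"dz":0,"wx":0,"wy":0,"wz":0},{"dx":0,"dy":0,"dz":0,"wx":0,"wy":0,"wz":0}]'
python3 -m inch '[{"dx":0,"dy":0,"dz":0,"wx":0,"wy":0,"wz":0},{"dx":0,"dy":0,"dz":0,"wx":0,"wy":0,"wz":0},{"dx":0,"dy":0,"dz":0,"wx":0,"wy":0,"wz":0},{"dx":0,"dy":0,"dz":0,"wx":0,"wy":0,"wz":0}]'
python3 - <<'E'
from h import *
a=eyes.snapshot("scene");b=eyes.snapshot("wrist")
a=cv2.resize(a[100:280,300:540],(600,450));b=cv2.resize(b,None,fx=.5,fy=.5)
o=np.zeros((600,800,3),np.uint8);o[:450,:600]=a;o[400:,480:]=b
cv2.imwrite("pics/end.png",cv2.cvtColor(o,cv2.COLOR_RGB2BGR))
E
```

```text
t: 12.98
tcp_pos: [0.5951, 0.1393, 0.2709]
tool_rot: [1.0, 0.014, -0.001, 0.0]
force: [0.5, -0.8, -3.4]
finger_gap: 0.482
gripper_force: 31.3
t: 13.48
tcp_pos: [0.5956, 0.1393, 0.2718]
tool_rot: [1.0, 0.014, -0.0, -0.0]
force: [1.1, 0.3, -2.0]
finger_gap: 0.477
gripper_force: 31.3
```

View pics/end.png

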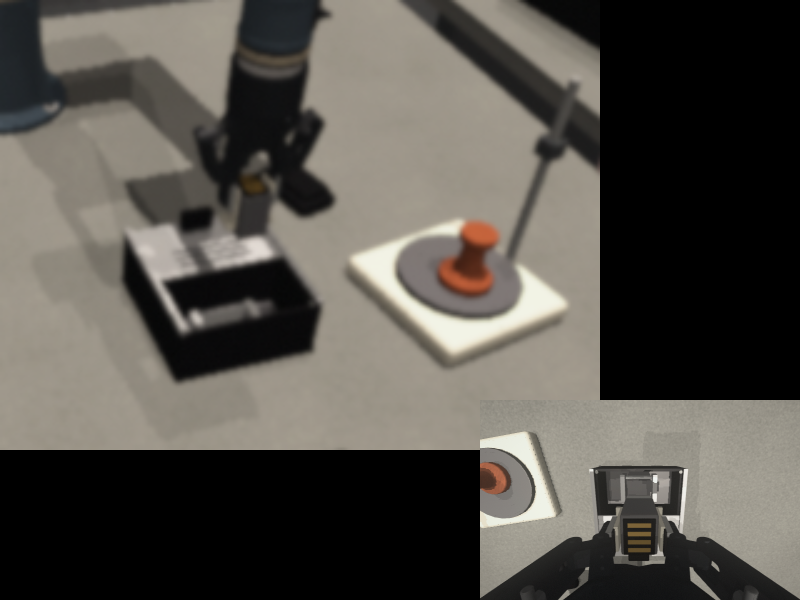

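The final views show the cassette held upright in the pads, with the socket empty, the cover open and the other objects in place. The underside is about 0.17 m up, roughly 9 cm above the rim.

```bash
python3 -c "
from station import workorder
print(workorder.sign_off())"
```

```text
the job is handed in; nothing more can be done
None
```

The cover is fully open at its end stop, and the cassette is unlatched and held upright by its pinched catches, about 9 cm above the dock's rim; the job was handed in at about 13.6 s with the bystander objects untouched.

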